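# Open the vent cap of the drinks urn

### The arm

A 6-joint arm with a two-finger parallel gripper is mounted at the origin on the work surface. World frame = base frame: x ahead of the robot, y to its left, z up, the work surface at z = 0. Lengths are in m, angles in rad, forces in N, time in s.
With the tool pointing down it reaches from about 0.3 to 0.775 m from the base axis. Payload 14.6 kg.
Tool frame: the origin (TCP) lies on the centre line of the jaws, within the pads' length; the fingertips stand 19 mm ahead of it and the grasp point (between the pads) is the TCP; y points along the fingers, x is the direction in which the jaws open and shut, and the axes are right-handed (so a half turn about y gives the same grasp; the last joint's range is limited). The gripper opens to 94 mm and grips with 3 to 60 N. Pads are 16 mm wide; open, the fingers measure 119 mm over their backs; the gripper's body (75 mm by 177 mm) begins 78 mm behind the grasp point.
Start: joints at [-1.359, 0.3, 1.521, -0, 1.321, -0.067], TCP at [0.151, -0.529, 0.224] pointing down, gripper open.
Joint ranges: [-3.03, 3.03], [-0.79, 2.21], [0.23, 2.52], [-1.04, 4.18], [0, 3.07], [-2.55, 2.55]. Speed limits (rad/s): [2.22, 2.22, 2.57, 3.14, 3.14, 3.14].

### API

Orientations are given as [roll, pitch, yaw] about the fixed x, y, z axes, in that order (R = Rz(yaw) Ry(pitch) Rx(roll)).
In Python, from station import ctrl, optics gives the robot as it stands.
- The arm moves only by the tool jog_arm, never from a script. Its argument "targets" is a list of rows, each a list of 3 entries, a list of its own where there are three numbers: the finger opening in cm, from 0 to 9.4, then the shift along the tool's x, y, z in cm, then the turn about the tool's y in rad. A call has 1 to 10 rows; each row is the pose to reach, as a shift and turn from the pose commanded when the call began, along the tool's axes at that moment; what a row does not reach only later rows make up. A row lasts 1/10 s, in which the tool goes at most 50 mm and 8.59 degrees, less where a joint would pass 70% of its speed; a pose out of reach is approached as far as the arm can. A call with a gripper value outside its range is refused whole. The fingers move at their own pace and stop on an object; "grip_force" is the grip in N (left out, the last holds). Time passes only in rows, so rows that repeat a pose let the fingers close. It gives the time, the measured TCP pose, the force and the opening at its end, in the units of the state.
- ctrl.get_obs(): the state, without advancing time (a new reading comes with each control period).
- optics.camera(name): name is "scene" or "top" or "wrist"; returns a dict with "img" (384x512x3 uint8, red, green, blue), "range_z" (384x512 float32, m along the optical axis (not along the pixel's ray), 0 where there is no reading), "camera_matrix" (3x3 intrinsics, pixels), "world_to_cam" (4x4, takes a point from world to camera coordinates); the wrist camera has in their place "mount" (4x4, takes a point from camera to tool coordinates, whose origin is the TCP and whose axes are the tool frame's). Camera axes: x right, y up, looking along -z (the intrinsics and any distortion apply to the point x, -y, -z); pixel columns grow to the right and rows downward; lengths in m; the calibration is good to about 2 mm. A picture is of the moment at which its call begins: read the wrist's pose just before it.
- ctrl.hand_in(): hands the job in, once; it reports no verdict.
The state is a dict: "time_s": time; "qpos": joint angles; "joint_vel": joint speeds; "tau": joint torques, N m; "ee_pos": TCP position; "eef_rot": TCP orientation; "force": force on the tool from outside, world axes, zero at the start; "moment": the same for the moment, N m; "grip_width": finger opening in m.
Only numpy, scipy, OpenCV 4.12 (cv2) and the standard library are available. Lean on these libraries where they do the work, as an engineer would, in place of code of your own. Each camera call takes 0.05 s, during which the arm holds its last target. There are 200 camera calls.

### The job

The drinks urn on the bakery counter will not run until its vent is open. First lift the steel tab that lies folded flat on the vent cap until it stands up, then unscrew the cap (anticlockwise seen from above) all the way until it comes up against its stop, and leave the tab standing. The urn stands loose and is light: do not press hard on it, rock it, drag it, tip it or twist it round on the counter, and leave the things about it where they are.

Things in the scene. Friction and masses are not known exactly. Their poses are not given: they have to be found in the camera images.
- urn: Loose steel drinks urn: round drum 172 mm across, grey flat lid 196 mm above the counter, 1.4 to 2.1 kg. Origin: centre of its underside; z up along the axis, x towards its tap. Black carrying handles stand out 108 mm from the axis at +-y, 125 mm up. Counter friction holds it against twists up to about 0.55 N m; more turns it round. A lasting sideways push of 4 to 6 N at the cap begins to tip it.
- tap_tip (a point): Top of the black tap at the foot of the urn's drum, 113 mm from the axis along the urn's x, 62 mm up.
- vent_cap (a joint): Angle (rad) of the black ribbed cap on the urn's axis, growing as it is unscrewed (anticlockwise from above). A disc 66 mm across, 18 mm high, top 223 mm above the counter. It starts partway; 1.5 to 2.2 rad further is a hard end stop, whose angle is not given: feel for it. It stays on the urn, does not rise, takes about 0.15 N m to turn and stays where it is left.
- tab_hinge (a point): Point on the cap's axis in the middle of the tab's hinge pin, 229 mm above the counter (6 mm above the cap's top). Its frame turns with the cap: y along the pin, the flat-lying tab points along -x, z up. Two black lugs 5 mm thick carry the pin, centred 17 mm either side of the axis, reaching 232 mm above the counter.
- flip_tab (a joint): Angle (rad) of the steel tab about its pin: starts near 0, lying flat on the cap; 1.57 upright; stops at 1.65. Needs about 0.08 N m (2 N at its end) and stays where it is left. A plate 26 mm wide (along the pin), 7 mm thick, reaching 50 mm from the pin: flat, its end juts 17 mm past the cap's rim, 29 mm above the lid. Upright it is a blade over the axis that turns the cap.
- tab_end (a point): Point in the tab near its free end, in mid-width and mid-thickness, 43 mm from the hinge pin.
- mug: Bystander: white mug 80 mm across, 90 mm high, near the urn. Origin: centre of its underside.
- jar: Bystander: amber glass jar with a steel lid, 72 mm across, 110 mm high, near the urn. Origin: centre of its underside.
- plate: Bystander: white plate 170 mm across. Origin: centre of its underside.
- bowl: Bystander: blue bowl 120 mm across, 50 mm high. Origin: centre of its underside.
- server: Bystander: spatula lying on the counter.
- can: Bystander: red can 74 mm across, 120 mm high. Origin: centre of its underside.
- cap_rim (a point): Point on the cap's rim, 33 mm from the axis, on the side away from the flat-lying tab, at the height of the cap's top; it turns with the cap.
Not all that is in view belongs to the job. There is more than one size of the urn; the one meant has the size given above.

How it is judged:
By the outcome, as a careful person would: the job done as asked, in the order asked, and still so for the second after the job is handed in, with the robot touching nothing.
It also fails if it takes over 72 s, if anything falls off the work surface, if the arm or the gripper's body presses on something with over 40 N, if the wrist force passes 120 N, or if a joint passes its speed limit or range.

## Working session

There is one attempt and no reset: what is moved stays moved. The work goes in short steps, Python scripts to look and compute and a tool call to move; the robot and the scene stay as the last step left them, time stands still between calls to the robot, and variables do not carry over. Pictures are saved under pics/ and viewed, about 8 in all and at most 12, crops included, and the job is handed in when it is done.

Besides the shell and the picture viewer there is one more tool, called after ">>>" by a JSON object that holds its "method" and its "body". jog_arm: Moves the arm, as the interface text tells. Its arguments: {"type":"object","properties":{"targets":{"type":"array","items":{"type":"array"}},"grip_force":{"type":"number"}},"required":["targets"]}

```bash
mkdir -p pics; ls
python3 - <<'E'
from station import ctrl, optics
import cv2, numpy as np
o=ctrl.get_obs(); print({k:np.round(v,3).tolist() for k,v in o.items()})
a=[]
for n in ("scene","top"):
    c=optics.camera(n); np.savez(f"pics/{n}0.npz",**c); a.append(c["img"])
    print(n,c["camera_matrix"].round(1).tolist(),c["world_to_cam"].round(3).tolist(),c.keys())
cv2.imwrite("pics/a.png",cv2.cvtColor(np.hstack(a),cv2.COLOR_RGB2BGR)[:, :])
im=cv2.imread("pics/a.png"); 
cv2.imwrite("pics/scene.png",im[:,:512]);cv2.imwrite("pics/top.png",im[:,512:])
E
```

```text
pics
{'time_s': 0.0, 'qpos': [-1.359, 0.3, 1.522, -0.0, 1.321, -0.067], 'joint_vel': [-0.001, -0.001, -0.001, -0.001, 0.001, 0.001], 'tau': [-0.001, -53.181, -35.274, 0.071, 0.024, -0.0], 'ee_pos': [0.151, -0.529, 0.224], 'eef_rot': [-1.571, 0.001, -1.292], 'force': [0.283, -0.147, 1.583], 'moment': [-0.076, 0.01, -0.048], 'grip_width': 0.094}
scene [[398.8, 0.0, 250.4], [0.0, 398.8, 182.6], [0.0, 0.0, 1.0]] [[-0.699, 0.715, 0.003, 0.363], [-0.533, -0.524, 0.665, 0.161], [0.477, 0.464, 0.747, -1.614], [0.0, 0.0, 0.0, 1.0]] dict_keys(['img', 'range_z', 'camera_matrix', 'world_to_cam'])
top [[452.6, 0.0, 255.0], [0.0, 452.6, 188.4], [0.0, 0.0, 1.0]] [[-0.02, -1.0, 0.002, 0.004], [0.986, -0.019, 0.168, -0.54], [-0.168, 0.005, 0.986, -1.426], [0.0, 0.0, 0.0, 1.0]] dict_keys(['img', 'range_z', 'camera_matrix', 'world_to_cam'])
```

View pics/scene.png

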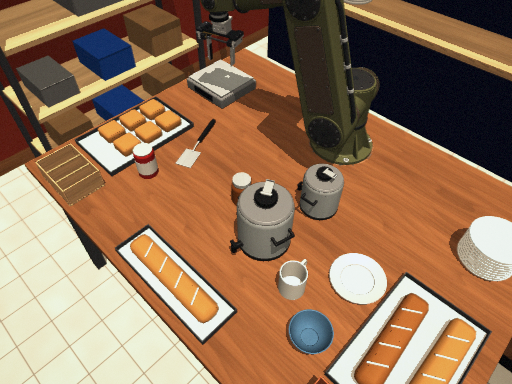

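View pics/top.png

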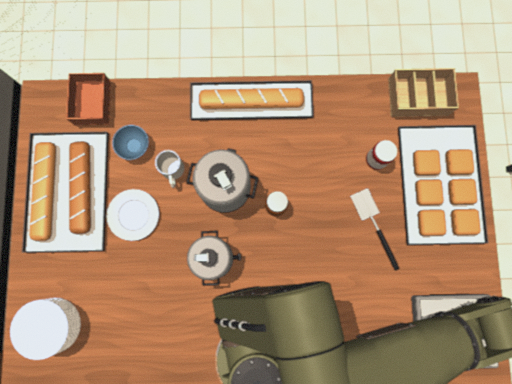

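Scene and top views show two urns. The larger is at top px (222,181) with the jar at (277,203) and the mug at (168,163), and the smaller is at (210,258). Each has a pale tab on its cap. I'll measure by depth.

```bash
cat > h.py <<'E'
import numpy as np, cv2
def world(c, T=None):
    """world point per pixel; T = cam->world"""
    K=c["camera_matrix"]; z=c["range_z"]; v,u=np.indices(z.shape)
    p=np.stack([(u-K[0,2])/K[0,0]*z,-(v-K[1,2])/K[1,1]*z,-z,np.ones_like(z)],-1)
    T=np.linalg.inv(c["world_to_cam"]) if T is None else T
    return (p@T.T)[...,:3]
E
python3 - <<'E'
import numpy as np,cv2
from h import world
for n in("top","scene"):
    c=dict(np.load(f"pics/{n}0.npz")); W=world(c); im=c["img"].astype(int)
    ok=c["range_z"]>0
    roi=ok&(W[...,0]>.3)&(W[...,0]<.85)&(abs(W[...,1])<.35)
    lid=roi&(abs(W[...,2]-.196)<.006)
    k,l,s,ce=cv2.connectedComponentsWithStats(lid.astype(np.uint8))
    for i in range(1,k):
        if s[i,4]>60:
            p=W[l==i]; (cx,cy),r=cv2.minEnclosingCircle(p[:,:2].astype(np.float32)); print(n,"lid",s[i],cx,cy,r,p[:,2].mean())
    m=roi&(W[...,2]>.222)&(W[...,2]<.26)
    k,l,s,ce=cv2.connectedComponentsWithStats(m.astype(np.uint8))
    for i in range(1,k):
        if s[i,4]>15:
            p=W[l==i];print(n,"hi",s[i],p.mean(0).round(4),p.min(0).round(4),p.max(0).round(4))
    tab=roi&(W[...,2]>.215)&(W[...,2]<.26)&(im.min(-1)>165)
    p=W[tab]; print(n,"tab",len(p),p.mean(0).round(4))
    if len(p)>5:
        r=cv2.minAreaRect((p[:,:2]*1000).astype(np.float32)); print(r,cv2.boxPoints(r).round(1).tolist(), np.percentile(p[:,2],[5,50,95]))
c=np.load("pics/top0.npz"); im=c["img"][130:290,140:300]
a=cv2.resize(im,None,fx=4,fy=4,interpolation=cv2.INTER_CUBIC)[:600]
cv2.imwrite("pics/topc.png",a[...,::-1])
E
```

```text
top lid [ 193  150   55   54 1782] 0.5538620352745056 0.0967564657330513 0.08154354989528656 0.19568896723522408
top hi [208 163  24  28 366] [0.5466 0.0925 0.2293] [0.5049 0.0628 0.222 ] [0.5863 0.1287 0.2414]
top tab 157 [0.5357 0.086  0.2339]
((534.1367797851562, 83.80520629882812), (51.67485046386719, 29.374345779418945), 30.532533645629883) [[504.3999938964844, 83.30000305175781], [519.2999877929688, 58.0], [563.9000244140625, 84.30000305175781], [548.9000244140625, 109.5999984741211]] [0.22954588 0.23401606 0.23825191]
scene lid [ 238  182   56   44 1444] 0.5552141070365906 0.09583412110805511 0.08227028697729111 0.1964962557905832
scene hi [254 179  24  26 366] [0.5509 0.0933 0.2289] [0.5079 0.0616 0.222 ] [0.5883 0.1305 0.2426]
scene tab 116 [0.5388 0.0865 0.235 ]
((537.72314453125, 87.85944366455078), (46.3997917175293, 29.283151626586914), 25.361785888671875) [[510.5, 91.19999694824219], [523.0, 64.69999694824219], [565.0, 84.5999984741211], [552.4000244140625, 111.0]] [0.23220333 0.23494939 0.23834732]
```

View pics/topc.png

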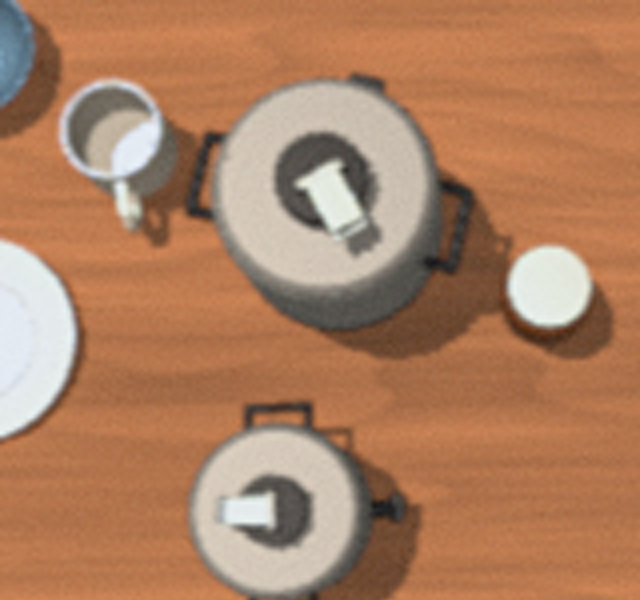

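The crop confirms it. The big urn's tab runs from its cap centre (crop px 322,185) toward the lower right (350,230), which in world is about 210° from the axis at (0.5545, 0.0965). I'll hover above the tab end with the jaws along the pin.

>>> {"method": "jog_arm", "body": {"targets": [[5,[0,-10.6,0],0],[5,[0,-10.6,0],0],[5,[0,-10.6,0],0],[5,[-48,-10.6,51.7],-0.245],[5,[-48,-10.6,51.7],-0.245],[5,[-48,-10.6,51.7],-0.245],[5,[-48,-10.6,51.7],-0.245],[5,[-48,-10.6,51.7],-0.245],[5,[-48,-10.6,51.7],-0.245],[5,[-48,-10.6,51.7],-0.245]]}}

```text
time_s: 1.1
ee_pos: [0.3328, -0.2273, 0.3299]
eef_rot: [-1.571, 0.0, -1.047]
force: [0.8, -0.8, -0.2]
grip_width: 0.0499
```

>>> {"method": "jog_arm", "body": {"targets": [[5,[-17,0,31],0],[5,[-17,0,31],0],[5,[-17,0,31],0],[5,[-17,0,31],0],[5,[-17,0,31],0],[5,[-17,0,31],0],[5,[-17,0,31],0],[5,[-17,0,31],0],[5,[-17,0,31],0],[5,[-17,0,31],0]]}}

```text
time_s: 2.1
ee_pos: [0.5155, 0.0723, 0.3301]
eef_rot: [-1.571, 0.0, -1.048]
force: [0.9, 0.7, 0.1]
grip_width: 0.0497
```

```bash
cat >> h.py <<'E'
from scipy.spatial.transform import Rotation as Ro
def wrist(name):
    from station import ctrl, optics
    o=ctrl.get_obs(); c=optics.camera("wrist")
    T=np.eye(4); T[:3,:3]=Ro.from_euler("xyz",o["eef_rot"]).as_matrix(); T[:3,3]=o["ee_pos"]
    cv2.imwrite(f"pics/{name}.png",c["img"][...,::-1])
    print({k:np.round(o[k],4).tolist() for k in("time_s","qpos","ee_pos","eef_rot","force","moment","grip_width")})
    return c, world(c,T@c["mount"]), o
E
python3 - <<'E'
from h import *
c,W,o=wrist("w1"); print(c["mount"].round(3).tolist())
np.savez("pics/w1.npz",W=W,img=c["img"],z=c["range_z"])
im=c["img"].astype(int); z=W[...,2]; ok=c["range_z"]>0
t=ok&(abs(z-.2325)<.006)&(im.min(-1)>120)
k,l,s,ce=cv2.connectedComponentsWithStats(t.astype(np.uint8))
for i in range(1,k):
    if s[i,4]>100:
        p=W[l==i]; r=cv2.minAreaRect((p[:,:2]*1000).astype(np.float32)); print(s[i],r,cv2.boxPoints(r).round(1).tolist(),np.percentile(p[:,2],[5,50,95]))
E
```

```text
{'time_s': 2.1, 'qpos': [0.069, 0.1745, 1.4328, -0.0001, 1.5349, 1.1165], 'ee_pos': [0.5155, 0.0723, 0.3301], 'eef_rot': [-1.5714, 0.0001, -1.0475], 'force': [0.9015, 0.6664, 0.1046], 'moment': [-0.0027, 0.0591, 0.0103], 'grip_width': 0.0497}
[[1.0, 0.0, -0.0, -0.001], [-0.0, 0.258, -0.966, -0.161], [-0.0, 0.966, 0.258, 0.073], [0.0, 0.0, 0.0, 1.0]]
[ 239  143   42   63 1831] ((532.8899536132812, 83.0934066772461), (53.400169372558594, 34.58871841430664), 29.793977737426758) [[501.1000061035156, 84.80000305175781], [518.2999877929688, 54.79999923706055], [564.7000122070312, 81.4000015258789], [547.5, 111.4000015258789]] [0.23219606 0.23446858 0.23695766]
```

View pics/w1.png

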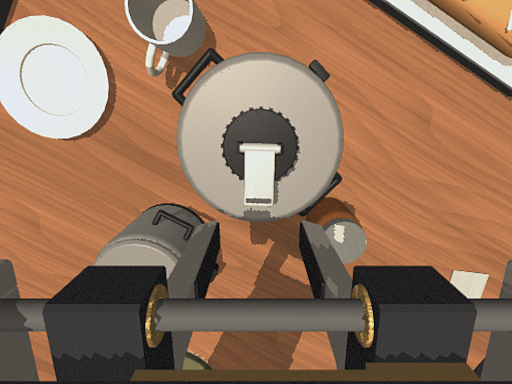

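The wrist view shows the tab almost vertical in the image, with the blade at about cols 245–273, rows 152–205, and the pin at row 148. I'll get its centreline and the cap centre by casting rays onto the top-face planes.

```bash
cat >> h.py <<'E'
def ray(c,o,uv,z):
    """world points of pixels uv on plane z"""
    K=c["camera_matrix"]; T=np.eye(4); T[:3,:3]=Ro.from_euler("xyz",o["eef_rot"]).as_matrix(); T[:3,3]=o["ee_pos"]; T=T@c["mount"]
    uv=np.atleast_2d(np.asarray(uv,float)); d=np.c_[(uv[:,0]-K[0,2])/K[0,0],-(uv[:,1]-K[1,2])/K[1,1],-np.ones(len(uv))]@T[:3,:3].T
    return T[:3,3]+d*((z-T[2,3])/d[:,2])[:,None]
E
python3 - <<'E'
from h import *
c,W,o=wrist("w2"); im=c["img"]; K=c["camera_matrix"]; print(K.round(1).tolist(),[k for k in c])
g=im.min(-1)
for r in range(144,212,4):
    x=np.where(g[r,225:295]>185)[0]+225; print(r,(x.min(),x.max(),len(x)) if len(x) else None)
L=[]
for r in range(158,197,2):
    x=np.where(g[r,225:295]>185)[0]+225
    L.append([(x.min()+x.max()+0)/2,r])
P=ray(c,o,L,.2325); vx,vy,x0,y0=cv2.fitLine(P[:,:2].astype(np.float32),cv2.DIST_HUBER,0,.01,.01).ravel()
print("tab dir deg",np.degrees(np.arctan2(-abs(vy),-abs(vx))),"pt",x0,y0)
# cap: dark mask on cap top ; lid: circle
dark=(g<70)&(np.hypot(*(np.indices(g.shape)-np.array([145,261])[:,None,None]))<50)
cn=max(cv2.findContours(dark.astype(np.uint8),cv2.RETR_EXTERNAL,cv2.CHAIN_APPROX_NONE)[0],key=cv2.contourArea).reshape(-1,2)
cn=cn[cn[:,1]<145]; Q=ray(c,o,cn,.223)
from scipy.optimize import least_squares
f=least_squares(lambda p:np.hypot(Q[:,0]-p[0],Q[:,1]-p[1])-p[2],[.554,.096,.033],loss="soft_l1",f_scale=.001); print("cap",f.x)
lid=(abs(W[...,2]-.196)<.008)&(c["range_z"]>0)
cn=max(cv2.findContours(lid.astype(np.uint8),cv2.RETR_EXTERNAL,cv2.CHAIN_APPROX_NONE)[0],key=cv2.contourArea).reshape(-1,2)
cn=cn[cn[:,1]<190];Q=ray(c,o,cn,.196)
f=least_squares(lambda p:np.hypot(Q[:,0]-p[0],Q[:,1]-p[1])-p[2],[.554,.096,.086],loss="soft_l1",f_scale=.001); print("lid",f.x)
# end edge
print("end",ray(c,o,[[258.5,199],[258.5,205],[260.5,145]],.2325).round(4).tolist())
E
```

```text
{'time_s': 2.15, 'qpos': [0.0685, 0.1739, 1.4327, -0.0001, 1.5349, 1.1167], 'ee_pos': [0.5154, 0.072, 0.3304], 'eef_rot': [-1.5709, -0.0001, -1.0482], 'force': [0.0292, -0.0288, 0.0482], 'moment': [-0.0253, -0.0474, -0.0093], 'grip_width': 0.0496}
[[305.2, 0.0, 259.2], [0.0, 305.2, 192.8], [0.0, 0.0, 1.0]] ['img', 'range_z', 'camera_matrix', 'mount']
144 None
148 (np.int64(240), np.int64(279), 40)
152 (np.int64(245), np.int64(273), 29)
156 (np.int64(245), np.int64(273), 29)
160 (np.int64(245), np.int64(273), 29)
164 (np.int64(245), np.int64(273), 29)
168 (np.int64(245), np.int64(272), 28)
172 (np.int64(245), np.int64(272), 28)
176 (np.int64(245), np.int64(272), 28)
180 (np.int64(245), np.int64(272), 28)
184 (np.int64(245), np.int64(272), 28)
188 (np.int64(245), np.int64(272), 28)
192 (np.int64(244), np.int64(271), 28)
196 (np.int64(244), np.int64(271), 28)
200 (np.int64(244), np.int64(245), 2)
204 (np.int64(244), np.int64(271), 28)
208 None
tab dir deg -152.09818 pt 0.5302733 0.08235212
cap [0.56567444 0.10193391 0.02060937]
lid [0.55324409 0.09434819 0.0792805 ]
end [[0.5132, 0.0725, 0.2325], [0.5084, 0.0697, 0.2325], [0.5551, 0.0946, 0.2325]]
```

>>> {"method": "jog_arm", "body": {"targets": [[5,[-0.2,0,0],0.034],[5,[-0.2,3,0],0.034],[5,[-0.2,6,0],0.034],[5,[-0.2,8,0],0.034],[5,[-0.2,9.4,0],0.034],[5,[-0.2,9.4,0],0.034],[5,[-0.2,9.4,0],0.034]], "grip_force": 5}}

```text
time_s: 2.9
ee_pos: [0.5149, 0.0741, 0.2373]
eef_rot: [-1.57, -0.0, -1.082]
force: [0.5, 0.1, 0.3]
grip_width: 0.0502
```

Run:
```python
from h import *
c,W,o=wrist("w3")
```

```text
{'time_s': 2.9, 'qpos': [0.0726, 0.2227, 1.5878, -0.0, 1.3302, 1.1546], 'ee_pos': [0.5149, 0.0741, 0.2373], 'eef_rot': [-1.57, -0.0004, -1.082], 'force': [0.514, 0.0974, 0.2636], 'moment': [0.0077, -0.021, -0.0072], 'grip_width': 0.0502}
```

View pics/w3.png

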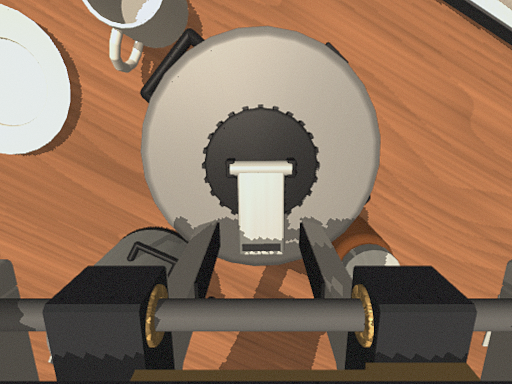

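The wrist view shows the tab (cols 238–285, end row 252) sitting between the fingertips (cols 219 and 301), about 0.8 mm right of centre. I'll shift by that and close gently.

>>> {"method": "jog_arm", "body": {"targets": [[3.2,[0.08,0,0],0],[3.0,[0.08,0,0],0],[2.8,[0.08,0,0],0],[2.8,[0.08,0,0],0],[2.5,[0.08,0,0],0],[2.4,[0.08,0,0],0],[2.4,[0.08,0,0],0]], "grip_force": 5}}

```text
time_s: 3.65
ee_pos: [0.5153, 0.0738, 0.2366]
eef_rot: [-1.571, -0.001, -1.081]
force: [0.4, -3.6, -0.7]
grip_width: 0.026
```

>>> {"method": "jog_arm", "body": {"targets": [[2.4,[0.05,0,0],0],[2.4,[0.05,0,0],0]]}}

```text
time_s: 3.85
ee_pos: [0.5154, 0.0737, 0.2365]
eef_rot: [-1.571, 0.0, -1.081]
force: [-1.0, -2.2, 1.9]
grip_width: 0.0262
```

>>> {"method": "jog_arm", "body": {"targets": [[2.4,[0.03,0,0],0],[2.4,[0.03,-0.43,0.02],0],[2.4,[0.03,-0.85,0.09],0],[2.4,[0.03,-1.27,0.19],0],[2.4,[0.03,-1.67,0.34],0],[2.4,[0.03,-2.06,0.53],0],[2.4,[0.03,-2.43,0.75],0],[2.4,[0.03,-2.77,1.01],0],[2.4,[0.03,-3.08,1.3],0],[2.4,[0.03,-3.08,1.3],0]], "grip_force": 8}}

```text
time_s: 4.85
ee_pos: [0.5274, 0.0796, 0.2678]
eef_rot: [-1.57, -0.0, -1.081]
force: [-2.9, 0.5, 3.9]
grip_width: 0.0259
```

Run:
```python
from h import *
c,W,o=wrist("w4")
```

```text
{'time_s': 4.85, 'qpos': [0.0812, 0.2318, 1.5058, 0.0001, 1.4035, 1.162], 'ee_pos': [0.5274, 0.0796, 0.2678], 'eef_rot': [-1.5703, -0.0001, -1.0809], 'force': [-2.8761, 0.5447, 3.8816], 'moment': [0.1786, 0.6843, 0.0162], 'grip_width': 0.0259}
```

View pics/w4.png

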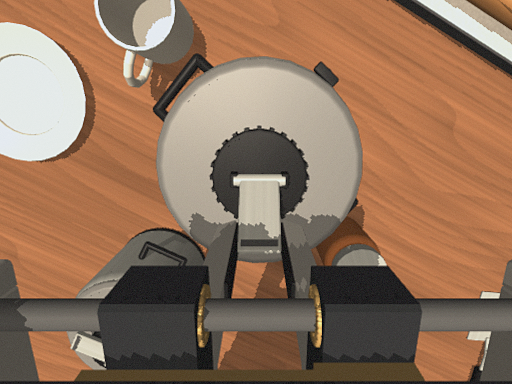

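The tab is still between the fingers, and its marked end at row 243 looks partly raised. I'll check its angle by depth and take the force again after a pause.

>>> {"method": "jog_arm", "body": {"targets": [[2.4,[0,0,0],0],[2.4,[0,0,0],0]]}}

```text
time_s: 5.1
ee_pos: [0.5272, 0.0796, 0.2676]
eef_rot: [-1.57, -0.0, -1.081]
force: [-2.2, 2.8, 3.3]
grip_width: 0.0259
```

Run:
```python
from h import *
c,W,o=wrist("w5")
g=c["img"].min(-1)
for r in range(172,256,6): print(r,W[r,260].round(4), c["range_z"][r,260].round(3), c["img"][r,260])
P=W[188:228:2,258:264].reshape(-1,3); s=(P[:,:2]-[.553,.0944])@[-.884,-.468]; print("tab angle",np.arctan(np.polyfit(s,P[:,2],1)[0]))
lid=P=W[90:110,240:280].reshape(-1,3); print("lid z",lid[:,2].mean(), np.polyfit((lid[:,:2]-[.553,.0944])@[-.884,-.468],lid[:,2],1))
```

```text
{'time_s': 5.1, 'qpos': [0.081, 0.2311, 1.5069, 0.0002, 1.4025, 1.1619], 'ee_pos': [0.5272, 0.0796, 0.2676], 'eef_rot': [-1.5698, -0.0002, -1.0809], 'force': [-2.2081, 2.8457, 3.2509], 'moment': [0.5058, 0.4117, 0.0283], 'grip_width': 0.0259}
172 [0.5562 0.0953 0.2234] 0.208 [66 61 57]
178 [0.5542 0.0943 0.2326] 0.2 [225 223 204]
184 [0.5512 0.0927 0.2351] 0.198 [203 194 177]
190 [0.5485 0.0913 0.2391] 0.195 [202 194 175]
196 [0.5455 0.0897 0.2411] 0.194 [201 194 174]
202 [0.5428 0.0883 0.2442] 0.192 [200 192 174]
208 [0.54   0.0868 0.2467] 0.19 [200 192 175]
214 [0.5374 0.0854 0.2497] 0.188 [199 192 173]
220 [0.5351 0.0842 0.2531] 0.186 [199 191 169]
226 [0.5324 0.0828 0.2555] 0.184 [122 118 107]
232 [0.5299 0.0814 0.2578] 0.183 [121 118 107]
238 [0.5275 0.0802 0.2606] 0.181 [128 123 112]
244 [0.5254 0.079  0.2638] 0.178 [55 54 51]
250 [0.5226 0.0775 0.2651] 0.178 [142 137 126]
tab angle 0.7466428652256708
lid z 0.1965127995278335 [0.1614484 0.204838 ]
```

```bash
cat >> h.py <<'E'
def lidfit(c,W):
    m=(abs(W[...,2]-.196)<.015)&(c["range_z"]>0)&(abs(np.hypot(W[...,0]-.554,W[...,1]-.095)-.058)<.018)
    m[210:]=False
    P=W[m]; A=np.c_[P[:,:2]-[.554,.095],np.ones(len(P))]; s=np.linalg.lstsq(A,P[:,2],rcond=None)[0]; print("lid slope x,y,z",s.round(4),len(P))
E
python3 - <<'E'
from h import *
c=np.load("pics/w1.npz"); lidfit({"range_z":c["z"]},c["W"])
c,W,o=wrist("w6"); lidfit(c,W)
E
```

```text
lid slope x,y,z [-0.0013 -0.001   0.1962] 13387
{'time_s': 5.15, 'qpos': [0.081, 0.2312, 1.5069, 0.0002, 1.4026, 1.1619], 'ee_pos': [0.5272, 0.0796, 0.2676], 'eef_rot': [-1.5699, -0.0001, -1.081], 'force': [-2.3234, 1.3581, 3.7411], 'moment': [0.4518, 0.4027, 0.0752], 'grip_width': 0.0259}
lid slope x,y,z [-0.0018 -0.0013  0.1962] 16246
```

>>> {"method": "jog_arm", "body": {"targets": [[2.4,[-0.03,-0.29,0.33],0],[2.4,[-0.03,-0.54,0.68],0],[2.4,[-0.03,-0.75,1.05],0],[2.4,[-0.03,-0.93,1.44],0],[2.4,[-0.03,-1.06,1.85],0],[2.4,[-0.03,-1.16,2.27],0],[2.4,[-0.03,-1.21,2.7],0],[2.4,[-0.03,-1.22,3.0],0],[2.4,[-0.03,-1.22,3.0],0]]}}

```text
time_s: 6.1
ee_pos: [0.5539, 0.0941, 0.2799]
eef_rot: [-1.57, -0.0, -1.081]
force: [-3.2, -0.7, 4.5]
grip_width: 0.0253
```

Run:
```python
from h import *
c,W,o=wrist("w7"); lidfit(c,W)
for r in range(172,256,6): print(r,W[r,260].round(4), c["img"][r,260])
from station import optics
s=optics.camera("scene"); w=world(s); im=s["img"]
cv2.imwrite("pics/s2.png",cv2.resize(im[140:270,190:350],None,fx=4,fy=4,interpolation=cv2.INTER_CUBIC)[...,::-1])
```

```text
{'time_s': 6.1, 'qpos': [0.103, 0.2903, 1.405, 0.0, 1.4451, 1.1839], 'ee_pos': [0.5539, 0.0941, 0.2799], 'eef_rot': [-1.5697, -0.0004, -1.0809], 'force': [-3.2456, -0.677, 4.5461], 'moment': [-0.1892, 0.4932, -0.034], 'grip_width': 0.0253}
lid slope x,y,z [-0.0029 -0.0022  0.1963] 10812
172 [0.5809 0.1087 0.2236] [75 71 65]
178 [0.5769 0.1066 0.223 ] [67 66 61]
184 [0.5729 0.1044 0.2226] [64 59 56]
190 [0.569  0.1024 0.2234] [69 65 60]
196 [0.5647 0.1001 0.2222] [60 60 59]
202 [0.5614 0.0983 0.2253] [55 52 52]
208 [0.5566 0.0957 0.2227] [51 52 50]
214 [0.555  0.0949 0.2311] [182 175 156]
220 [0.5535 0.0941 0.2391] [91 89 82]
226 [0.552  0.0934 0.2465] [92 90 83]
232 [0.5507 0.0927 0.2535] [95 90 82]
238 [0.5492 0.0919 0.2595] [90 86 80]
244 [0.5481 0.0914 0.2659] [94 92 85]
250 [0.5478 0.0912 0.2736] [49 46 45]
```

View pics/s2.png

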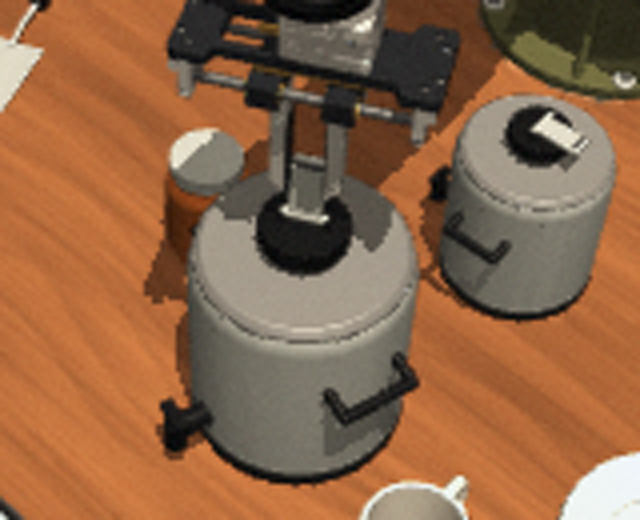

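The tab is nearly up, at about 1.35 rad by depth, and the urn is level. I'll push a bit further.

>>> {"method": "jog_arm", "body": {"targets": [[2.4,[0,0,0.2],0],[2.4,[0,0,0.4],0],[2.4,[0,0,0.6],0],[2.4,[0,0,0.7],0],[2.4,[0,0,0.7],0]]}}

```text
time_s: 6.7
ee_pos: [0.5598, 0.0972, 0.2796]
eef_rot: [-1.57, -0.0, -1.081]
force: [-2.9, -0.5, 4.0]
grip_width: 0.0254
```

```bash
cat >> h.py <<'E'
def tabfit(c,W,cols=(256,264)):
    P=W[200:262,cols[0]:cols[1]].reshape(-1,3); P=P[(P[:,2]>.238)&(P[:,2]<.275)&(np.hypot(P[:,0]-.553,P[:,1]-.0944)<.03)]
    b=np.polyfit(P[:,2],P[:,0],1); d=np.polyfit(P[:,2],P[:,1],1)
    print("tilt vec dxy/dz",b[0].round(3),d[0].round(3),"at pin",np.polyval(b,.229).round(4),np.polyval(d,.229).round(4),len(P))
E
python3 - <<'E'
from h import *
c,W,o=wrist("w8"); lidfit(c,W); tabfit(c,W)
E
```

```text
{'time_s': 6.7, 'qpos': [0.1075, 0.3055, 1.3862, -0.0, 1.4495, 1.1885], 'ee_pos': [0.5598, 0.0972, 0.2796], 'eef_rot': [-1.5704, -0.0002, -1.081], 'force': [-2.9325, -0.5241, 3.9531], 'moment': [-0.3054, 0.543, -0.0707], 'grip_width': 0.0254}
lid slope x,y,z [-0.0034 -0.0025  0.1963] 9972
tilt vec dxy/dz -0.088 -0.041 at pin 0.5556 0.0955 218
```

>>> {"method": "jog_arm", "body": {"targets": [[2.4,[0,0,0.2],0],[2.4,[0,0,0.4],0],[2.4,[0,0,0.45],0],[2.4,[0,0,0.45],0]]}}

```text
time_s: 7.15
ee_pos: [0.5638, 0.0995, 0.2791]
eef_rot: [-1.571, 0.0, -1.081]
force: [1.1, 0.3, 0.3]
grip_width: 0.0238
```

Run:
```python
from h import *
c,W,o=wrist("w9"); lidfit(c,W); tabfit(c,W)
```

```text
{'time_s': 7.15, 'qpos': [0.1105, 0.3158, 1.3739, 0.0003, 1.4517, 1.1913], 'ee_pos': [0.5638, 0.0995, 0.2791], 'eef_rot': [-1.5705, 0.0002, -1.0809], 'force': [1.0682, 0.3348, 0.3259], 'moment': [0.0482, -0.1202, 0.054], 'grip_width': 0.0238}
lid slope x,y,z [-0.0035 -0.0029  0.1964] 9431
tilt vec dxy/dz -0.003 0.0 at pin 0.5553 0.0956 186
```

The tab now stands upright (tilt about 0) and the pads have just slid past it. I'll open, recentre on the axis a little lower, and regrip the blade's edges.

>>> {"method": "jog_arm", "body": {"targets": [[4.5,[0,0,0],0],[4.5,[0,0,0],0],[4.5,[0.04,0,-1.23],0],[4.5,[0.04,1.5,-1.23],0],[4.5,[0.04,1.5,-1.23],0],[4.5,[0.04,1.5,-1.23],0]]}}

```text
time_s: 7.8
ee_pos: [0.5529, 0.0932, 0.2646]
eef_rot: [-1.571, 0.0, -1.081]
force: [0.2, -0.0, -0.0]
grip_width: 0.045
```

Run:
```python
from h import *
c,W,o=wrist("w10"); lidfit(c,W); tabfit(c,W)
```

```text
{'time_s': 7.8, 'qpos': [0.1016, 0.2967, 1.4316, 0.0, 1.4135, 1.1826], 'ee_pos': [0.5529, 0.0932, 0.2646], 'eef_rot': [-1.571, 0.0001, -1.081], 'force': [0.1722, -0.0248, -0.0349], 'moment': [0.0104, 0.0052, 0.0089], 'grip_width': 0.045}
lid slope x,y,z [-0.0033 -0.0024  0.1963] 11854
tilt vec dxy/dz -0.009 -0.002 at pin 0.5557 0.0953 190
```

View pics/w10.png

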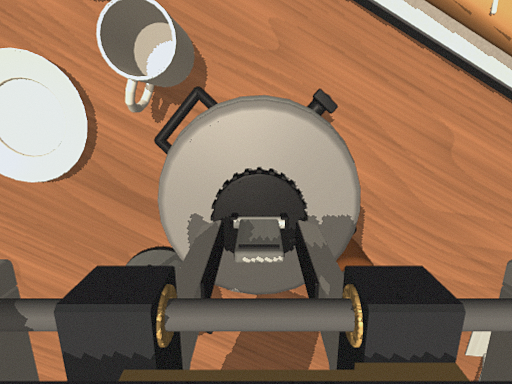

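The view shows the blade (cols ~237–283) standing centred between the open fingers. Now I'll close on it.

>>> {"method": "jog_arm", "body": {"targets": [[3.0,[-0.03,0,0],0],[2.8,[-0.03,0,0],0],[2.4,[-0.03,0,0],0],[2.3,[-0.03,0,0],0],[2.3,[-0.03,0,0],0]], "grip_force": 12}}

```text
time_s: 8.35
ee_pos: [0.5528, 0.0935, 0.2647]
eef_rot: [-1.57, -0.0, -1.081]
force: [-0.6, -0.1, 0.7]
grip_width: 0.026
```

Well centred with low force. I'll turn anticlockwise, which is negative about tool y, and watch the forces.

>>> {"method": "jog_arm", "body": {"targets": [[2.3,[0,0,0],0],[2.3,[0,0,0],-0.05],[2.3,[0,0,0],-0.1],[2.3,[0,0,0],-0.15],[2.3,[0,0,0],-0.2],[2.3,[0,0,0],-0.25],[2.3,[0,0,0],-0.3],[2.3,[0,0,0],-0.35],[2.3,[0,0,0],-0.4],[2.3,[0,0,0],-0.4]], "grip_force": 18}}

```text
time_s: 9.35
ee_pos: [0.5531, 0.0931, 0.2647]
eef_rot: [-1.57, -0.001, -0.681]
force: [3.2, -1.9, 1.8]
grip_width: 0.0257
```

```bash
cat >> h.py <<'E'
def urnyaw():
    """from scene cam: tap & lid; tap_tip black blob direction from the axis, and cap/lid centre"""
    from station import optics
    s=optics.camera("scene"); w=world(s); g=s["img"].max(-1)
    m=(g<60)&(abs(np.hypot(w[...,0]-.554,w[...,1]-.096)-.108)<.02)&(w[...,2]>.03)&(w[...,2]<.15)
    k,l,st,ce=cv2.connectedComponentsWithStats(m.astype(np.uint8))
    for i in range(1,k):
        if st[i,4]>8: p=w[l==i].mean(0); print("blob",st[i,4],p.round(4),"az",np.degrees(np.arctan2(p[1]-.096,p[0]-.554)).round(1))
E
python3 - <<'E'
from h import *
c,W,o=wrist("w11"); lidfit(c,W); urnyaw()
c=dict(np.load("pics/scene0.npz")); 
import station
class F: camera=staticmethod(lambda n:c)
station.optics=F; print("at start"); urnyaw()
E
```

```text
{'time_s': 9.35, 'qpos': [0.1017, 0.2963, 1.4321, -0.0006, 1.4121, 0.7823], 'ee_pos': [0.5531, 0.0931, 0.2647], 'eef_rot': [-1.5704, -0.0012, -0.6805], 'force': [3.1843, -1.9289, 1.849], 'moment': [-0.4854, -0.6517, -0.041], 'grip_width': 0.0257}
lid slope x,y,z [-0.0023 -0.0024  0.1963] 11806
blob 100 [0.5819 0.192  0.1301] az 73.8
blob 96 [0.661  0.0734 0.0545] az -11.9
at start
blob 100 [0.5824 0.1917 0.1306] az 73.4
blob 97 [0.661  0.0738 0.0552] az -11.7
```

>>> {"method": "jog_arm", "body": {"targets": [[2.3,[0.04,0,0.06],0],[2.3,[0.04,0,0.06],-0.06],[2.3,[0.04,0,0.06],-0.12],[2.3,[0.04,0,0.06],-0.18],[2.3,[0.04,0,0.06],-0.24],[2.3,[0.04,0,0.06],-0.3],[2.3,[0.04,0,0.06],-0.36],[2.3,[0.04,0,0.06],-0.4],[2.3,[0.04,0,0.06],-0.4]]}}

```text
time_s: 10.35
ee_pos: [0.5536, 0.0931, 0.2647]
eef_rot: [-1.571, -0.001, -0.281]
force: [3.3, -5.1, 2.6]
grip_width: 0.0261
```

Run:
```python
from h import *
c,W,o=wrist("w12"); lidfit(c,W); tabfit(c,W); urnyaw()
```

```text
{'time_s': 10.35, 'qpos': [0.1018, 0.2979, 1.43, -0.0009, 1.4131, 0.3828], 'ee_pos': [0.5536, 0.0931, 0.2647], 'eef_rot': [-1.5714, -0.0009, -0.2808], 'force': [3.2634, -5.1201, 2.6272], 'moment': [-1.0978, -0.7266, -0.0613], 'grip_width': 0.0261}
lid slope x,y,z [-0.0017 -0.0028  0.1963] 11690
tilt vec dxy/dz -0.002 -0.005 at pin 0.5532 0.0977 191
blob 100 [0.5816 0.1922 0.1306] az 74.0
blob 95 [0.6612 0.0731 0.0545] az -12.1
```

Side force has reached about 6 N. I'll release, which unloads the urn, then recentre and regrip.

>>> {"method": "jog_arm", "body": {"targets": [[3.2,[0.02,0,0],0],[3.2,[0.04,0,0],0],[3.2,[0.04,0,0.06],0],[2.7,[0.04,0,0.06],0],[2.3,[0.04,0,0.06],0],[2.3,[0.04,0,0.06],0]], "grip_force": 12}}

```text
time_s: 11.05
ee_pos: [0.5541, 0.0941, 0.2643]
eef_rot: [-1.571, -0.0, -0.281]
force: [1.3, 0.0, -1.5]
grip_width: 0.0259
```

>>> {"method": "jog_arm", "body": {"targets": [[2.3,[0.02,0,0],0],[2.3,[0.02,0,0],-0.05],[2.3,[0.02,0,0],-0.1],[2.3,[0.02,0,0],-0.15],[2.3,[0.02,0,0],-0.2],[2.3,[0.02,0,0],-0.25],[2.3,[0.02,0,0],-0.3],[2.3,[0.02,0,0],-0.35],[2.3,[0.02,0,0],-0.35]], "grip_force": 15}}

```text
time_s: 11.95
ee_pos: [0.5542, 0.0941, 0.2644]
eef_rot: [-1.571, 0.0, 0.07]
force: [2.5, 0.9, -1.9]
grip_width: 0.0259
```

Run:
```python
from h import *
c,W,o=wrist("w13"); lidfit(c,W); tabfit(c,W); urnyaw()
```

```text
{'time_s': 11.95, 'qpos': [0.1029, 0.2999, 1.4281, 0.0002, 1.4136, 0.0332], 'ee_pos': [0.5542, 0.0941, 0.2644], 'eef_rot': [-1.5706, 0.0001, 0.0697], 'force': [2.4767, 0.9056, -1.9408], 'moment': [0.0937, -0.4767, -0.0385], 'grip_width': 0.0259}
lid slope x,y,z [-0.0014 -0.0016  0.1963] 11478
tilt vec dxy/dz 0.002 -0.008 at pin 0.5521 0.0977 192
blob 100 [0.5818 0.1917 0.1304] az 73.8
blob 95 [0.6611 0.0737 0.0548] az -11.8
```

>>> {"method": "jog_arm", "body": {"targets": [[2.3,[0.03,0,0],0],[2.3,[0.03,0,0],-0.05],[2.3,[0.03,0,0],-0.1],[2.3,[0.03,0,0],-0.15],[2.3,[0.03,0,0],-0.2],[2.3,[0.03,0,0],-0.25],[2.3,[0.03,0,0],-0.3],[2.3,[0.03,0,0],-0.3]]}}

```text
time_s: 12.85
ee_pos: [0.5543, 0.0941, 0.2643]
eef_rot: [-1.571, 0.0, 0.369]
force: [0.1, 1.9, -2.0]
grip_width: 0.0255
```

```bash
cat >> h.py <<'E'
def rel(c,W,o):
    """yaw of the tab's face relative to the tool, from the upright face's points; and force in tool axes"""
    P=W[195:262,235:285].reshape(-1,3); P=P[(P[:,2]>.236)&(P[:,2]<.247)&(np.hypot(P[:,0]-.553,P[:,1]-.0944)<.016)]
    R=Ro.from_euler("xyz",o["eef_rot"]).as_matrix(); q=(P-o["ee_pos"])@R
    f=np.polyfit(q[:,0],q[:,2],1); print("tab slope in tool",f.round(4),len(q),"F tool",(o["force"]@R).round(1),"Mz",np.round(o["moment"][2],3),"tau6",np.round(o["tau"][5],3))
E
python3 - <<'E'
from h import *
c,W,o=wrist("w14"); lidfit(c,W); tabfit(c,W); rel(c,W,o); urnyaw()
E
```

```text
{'time_s': 12.85, 'qpos': [0.1029, 0.3005, 1.4273, 0.0001, 1.4142, -0.2662], 'ee_pos': [0.5543, 0.0941, 0.2643], 'eef_rot': [-1.5705, 0.0005, 0.3691], 'force': [0.0979, 1.8963, -2.0209], 'moment': [0.1634, -0.1329, -0.0391], 'grip_width': 0.0255}
lid slope x,y,z [-0.0012 -0.0013  0.1962] 11393
tilt vec dxy/dz 0.004 -0.004 at pin 0.5511 0.0974 195
tab slope in tool [0.012  0.0044] 256 F tool [0.8 2.  1.7] Mz -0.039 tau6 -1.0
blob 102 [0.582  0.1921 0.1307] az 73.8
blob 98 [0.661  0.0737 0.0547] az -11.8
```

>>> {"method": "jog_arm", "body": {"targets": [[2.3,[0,0,0],-0.03],[2.3,[0,0,0],-0.06],[2.3,[0,0,0],-0.09],[2.3,[0,0,0],-0.12],[2.3,[0,0,0],-0.15],[2.3,[0,0,0],-0.15]]}}

```text
time_s: 13.55
ee_pos: [0.5544, 0.094, 0.2644]
eef_rot: [-1.571, 0.0, 0.52]
force: [-0.8, 1.0, -2.8]
grip_width: 0.0258
```

Run:
```python
from h import *
c,W,o=wrist("w15"); rel(c,W,o); urnyaw()
```

```text
{'time_s': 13.55, 'qpos': [0.1029, 0.3005, 1.4273, 0.0001, 1.414, -0.4176], 'ee_pos': [0.5544, 0.094, 0.2644], 'eef_rot': [-1.5706, 0.0002, 0.5204], 'force': [-0.7526, 0.9787, -2.8187], 'moment': [0.2458, 0.0203, -0.0846], 'grip_width': 0.0258}
tab slope in tool [-0.0011  0.0046] 266 F tool [-0.2  2.8  1.2] Mz -0.085 tau6 -0.656
blob 101 [0.582  0.192  0.1306] az 73.8
blob 93 [0.6612 0.0735 0.0553] az -11.9
```

>>> {"method": "jog_arm", "body": {"targets": [[2.3,[0,0,0],-0.03],[2.3,[0,0,0],-0.06],[2.3,[0,0,0],-0.09],[2.3,[0,0,0],-0.12],[2.3,[0,0,0],-0.12]]}}

```text
time_s: 14.15
ee_pos: [0.5544, 0.0941, 0.2644]
eef_rot: [-1.571, 0.0, 0.641]
force: [-0.6, 1.9, -3.3]
grip_width: 0.0256
```

Run:
```python
from h import *
c,W,o=wrist("w16"); rel(c,W,o); urnyaw()
```

```text
{'time_s': 14.15, 'qpos': [0.1029, 0.3005, 1.4273, 0.0, 1.414, -0.5376], 'ee_pos': [0.5544, 0.0941, 0.2644], 'eef_rot': [-1.5707, 0.0001, 0.6405], 'force': [-0.5986, 1.8534, -3.2921], 'moment': [0.3034, 0.0086, -0.0762], 'grip_width': 0.0256}
tab slope in tool [0.0057 0.0049] 264 F tool [0.6 3.3 1.8] Mz -0.076 tau6 -0.657
blob 103 [0.5818 0.1919 0.1306] az 73.8
blob 97 [0.6608 0.0738 0.0547] az -11.8
```

Total is 1.72 rad and still free.

>>> {"method": "jog_arm", "body": {"targets": [[2.3,[0,0,0],-0.03],[2.3,[0,0,0],-0.06],[2.3,[0,0,0],-0.09],[2.3,[0,0,0],-0.12],[2.3,[0,0,0],-0.12]]}}

```text
time_s: 14.75
ee_pos: [0.5544, 0.094, 0.2644]
eef_rot: [-1.571, 0.0, 0.761]
force: [0.1, 2.1, -5.0]
grip_width: 0.026
```

Run:
```python
from h import *
c,W,o=wrist("w17"); rel(c,W,o); urnyaw()
```

```text
{'time_s': 14.75, 'qpos': [0.1029, 0.3005, 1.4272, 0.0, 1.4139, -0.6578], 'ee_pos': [0.5544, 0.094, 0.2644], 'eef_rot': [-1.5708, 0.0, 0.7607], 'force': [0.0761, 2.1198, -5.023], 'moment': [0.3601, -0.0071, -0.0778], 'grip_width': 0.026}
tab slope in tool [-0.0008  0.005 ] 265 F tool [1.5 5.  1.5] Mz -0.078 tau6 -0.657
blob 101 [0.5822 0.1916 0.1306] az 73.6
blob 96 [0.661  0.0739 0.0552] az -11.7
```

>>> {"method": "jog_arm", "body": {"targets": [[2.3,[0,0.03,0],-0.03],[2.3,[0,0.03,0],-0.06],[2.3,[0,0.03,0],-0.09],[2.3,[0,0.03,0],-0.12],[2.3,[0,0.03,0],-0.12]]}}

```text
time_s: 15.35
ee_pos: [0.5545, 0.094, 0.2644]
eef_rot: [-1.571, -0.0, 0.88]
force: [-0.5, 1.4, -0.7]
grip_width: 0.0258
```

Run:
```python
from h import *
c,W,o=wrist("w18"); rel(c,W,o); urnyaw()
```

```text
{'time_s': 15.35, 'qpos': [0.1029, 0.3005, 1.4274, 0.0, 1.4134, -0.7772], 'ee_pos': [0.5545, 0.094, 0.2644], 'eef_rot': [-1.571, -0.0002, 0.8801], 'force': [-0.5173, 1.3518, -0.6576], 'moment': [0.3979, 0.0892, -0.0894], 'grip_width': 0.0258}
tab slope in tool [0.0011 0.0052] 265 F tool [0.7 0.7 1.3] Mz -0.089 tau6 -0.646
blob 100 [0.5816 0.1922 0.13  ] az 74.0
blob 95 [0.6608 0.0732 0.0549] az -12.1
```

>>> {"method": "jog_arm", "body": {"targets": [[2.3,[0,0,0],-0.03],[2.3,[0,0,0],-0.06],[2.3,[0,0,0],-0.09],[2.3,[0,0,0],-0.09]]}}

```text
time_s: 15.85
ee_pos: [0.5545, 0.094, 0.2643]
eef_rot: [-1.571, -0.0, 0.971]
force: [-1.0, 2.2, 0.1]
grip_width: 0.026
```

Run:
```python
from h import *
c,W,o=wrist("w19"); rel(c,W,o); urnyaw()
```

```text
{'time_s': 15.85, 'qpos': [0.1029, 0.3005, 1.4274, 0.0, 1.4133, -0.8676], 'ee_pos': [0.5545, 0.094, 0.2643], 'eef_rot': [-1.571, -0.0003, 0.9705], 'force': [-0.9757, 2.1841, 0.1354], 'moment': [0.4328, 0.0827, -0.1087], 'grip_width': 0.026}
tab slope in tool [-0.0002  0.0053] 265 F tool [ 1.3 -0.1  2. ] Mz -0.109 tau6 -0.655
blob 100 [0.5818 0.192  0.1305] az 73.8
blob 96 [0.6607 0.0733 0.0553] az -12.0
```

>>> {"method": "jog_arm", "body": {"targets": [[2.3,[0,0,0],-0.03],[2.3,[0,0,0],-0.06],[2.3,[0,0,0],-0.09],[2.3,[0,0,0],-0.09]]}}

```text
time_s: 16.35
ee_pos: [0.5545, 0.0941, 0.2643]
eef_rot: [-1.571, -0.0, 1.061]
force: [-0.3, 1.7, 2.1]
grip_width: 0.026
```

Run:
```python
from h import *
c,W,o=wrist("w20"); rel(c,W,o); urnyaw()
```

```text
{'time_s': 16.35, 'qpos': [0.1029, 0.3005, 1.4274, 0.0001, 1.4133, -0.9578], 'ee_pos': [0.5545, 0.0941, 0.2643], 'eef_rot': [-1.5711, -0.0003, 1.0607], 'force': [-0.3225, 1.7195, 2.0947], 'moment': [0.5057, 0.0518, -0.0368], 'grip_width': 0.026}
tab slope in tool [-0.0085  0.0054] 268 F tool [ 1.3 -2.1  1.1] Mz -0.037 tau6 -0.657
blob 100 [0.5817 0.1921 0.1304] az 73.9
blob 98 [0.661  0.0736 0.0546] az -11.8
```

>>> {"method": "jog_arm", "body": {"targets": [[2.3,[0,0,0],-0.03],[2.3,[0,0,0],-0.06],[2.3,[0,0,0],-0.09],[2.3,[0,0,0],-0.09]]}}

```text
time_s: 16.85
ee_pos: [0.5547, 0.094, 0.2642]
eef_rot: [-1.572, -0.0, 1.15]
force: [2.6, 1.7, 2.3]
grip_width: 0.0258
```

Run:
```python
from h import *
c,W,o=wrist("w21"); rel(c,W,o); urnyaw()
```

```text
{'time_s': 16.85, 'qpos': [0.1027, 0.3007, 1.4273, -0.0, 1.4127, -1.0477], 'ee_pos': [0.5547, 0.094, 0.2642], 'eef_rot': [-1.5715, -0.0004, 1.1504], 'force': [2.5578, 1.7008, 2.3413], 'moment': [0.5177, -0.5866, -0.2425], 'grip_width': 0.0258}
tab slope in tool [-0.0437  0.0058] 274 F tool [ 2.6 -2.3 -1.6] Mz -0.242 tau6 -0.86
blob 100 [0.5815 0.192  0.1308] az 74.0
blob 96 [0.6612 0.0737 0.055 ] az -11.7
```

Mz jumps to -0.24 N m and the tab lags the tool, so this looks like the stop. One small step will confirm it.

>>> {"method": "jog_arm", "body": {"targets": [[2.3,[0,0,0],-0.02],[2.3,[0,0,0],-0.04],[2.3,[0,0,0],-0.04]]}}

```text
time_s: 17.25
ee_pos: [0.5546, 0.094, 0.2642]
eef_rot: [-1.571, -0.0, 1.19]
force: [3.9, 2.7, 2.1]
grip_width: 0.0262
```

Run:
```python
from h import *
c,W,o=wrist("w22"); rel(c,W,o); tabfit(c,W); urnyaw()
```

```text
{'time_s': 17.25, 'qpos': [0.1028, 0.3007, 1.4275, -0.0001, 1.413, -1.0872], 'ee_pos': [0.5546, 0.094, 0.2642], 'eef_rot': [-1.5713, -0.0002, 1.19], 'force': [3.8552, 2.7018, 2.0912], 'moment': [0.4092, -0.9095, -0.362], 'grip_width': 0.0262}
tab slope in tool [-0.0767  0.0057] 266 F tool [ 3.9 -2.1 -2.6] Mz -0.362 tau6 -0.691
tilt vec dxy/dz 0.008 0.0 at pin 0.549 0.0954 191
blob 102 [0.5818 0.1918 0.1306] az 73.8
blob 97 [0.661  0.0734 0.0553] az -11.9
```

The stop is confirmed: the tab stayed put while Mz rose to -0.36 N m, under the 0.55 limit, and the urn has not moved. Now I'll release and rise straight up.

>>> {"method": "jog_arm", "body": {"targets": [[3.2,[0,0,0],0],[4.5,[0,0,0],0],[4.5,[0,0,0],0],[4.5,[0,0,0],0],[4.5,[0,-3,0],0],[4.5,[0,-6,0],0],[4.5,[0,-9,0],0],[4.5,[0,-9,0],0]]}}

```text
time_s: 18.15
ee_pos: [0.555, 0.0941, 0.3582]
eef_rot: [-1.576, -0.003, 1.189]
force: [-0.2, 0.0, -0.1]
grip_width: 0.045
```

Run:
```python
from h import *
from station import optics
c,W,o=wrist("w23"); lidfit(c,W); urnyaw()
m=(W[...,2]>.238)&(W[...,2]<.275)&(np.hypot(W[...,0]-.553,W[...,1]-.0944)<.03)&(c["range_z"]>0); m[:, :200]=0; m[:,320:]=0
P=W[m]; print(len(P),P.min(0).round(4),P.max(0).round(4))
if len(P)>30:
    C=P-P.mean(0); n=np.linalg.svd(C,full_matrices=False)[2][2]; print("face normal",n.round(3),"az",np.degrees(np.arctan2(n[1],n[0])).round(1))
s=optics.camera("scene"); t=optics.camera("top")
a=cv2.resize(s["img"][140:270,190:350],None,fx=2.45,fy=2.45); b=cv2.resize(t["img"][120:250,140:300],None,fx=2.45,fy=2.45)
cv2.imwrite("pics/fin.png",np.hstack([a,b])[...,::-1])
```

```text
{'time_s': 18.15, 'qpos': [0.1029, 0.2656, 1.2602, -0.0001, 1.6098, -1.0862], 'ee_pos': [0.555, 0.0941, 0.3582], 'eef_rot': [-1.5761, -0.0027, 1.1891], 'force': [-0.2239, 0.0492, -0.0882], 'moment': [-0.0018, -0.1516, -0.0635], 'grip_width': 0.045}
lid slope x,y,z [-0.0007 -0.0011  0.1961] 7790
blob 102 [0.5821 0.192  0.1306] az 73.7
blob 94 [0.6612 0.0733 0.0546] az -11.9
309 [0.5437 0.0837 0.2381] [0.5569 0.107  0.275 ]
face normal [ 0.889 -0.458 -0.011] az -27.2
```

View pics/fin.png

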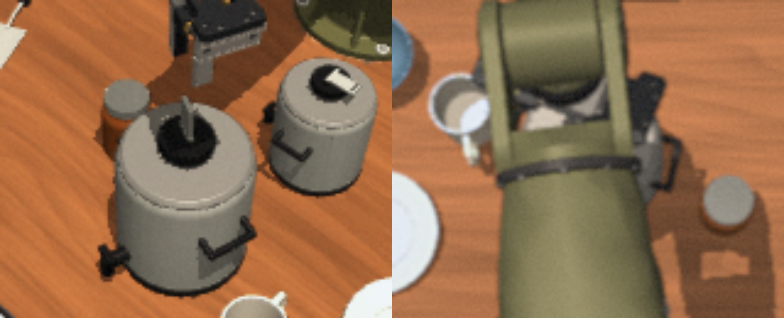

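View pics/w23.png

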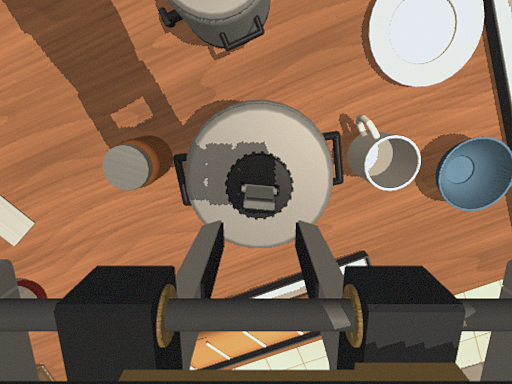

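The last views show the blade standing upright on the cap (scene px ~187,118; wrist px ~260,197). The urn, mug and jar are where they started and the gripper is clear. Handing in.

```bash
python3 -c "
from station import ctrl
print(ctrl.hand_in())"
```

```text
the job is handed in; nothing more can be done
None
```

I lifted the tab upright, then unscrewed the cap about 2.18 rad anticlockwise to its stop. I released, rose clear and handed in at about 18 s of the 72 s.

**What the last checks showed:**
- **Stop:** the torque rose to 0.36 N m, under the 0.55 limit, while the tab stayed still in the slipping grip. After release the tab read about 0.015 rad short of the angle held at the stop, which is about the measuring noise, so I did not correct it.
- **Tab:** it stands upright to within about 0.01 rad.
- **Urn:** the lid is level, and the tap and handle bearings are within about 0.3° of the start.
- **Surroundings:** the mug and jar look undisturbed in the last pictures. I did not measure them.

**What went less well:**
- **Side force on the cap:** it briefly reached about 6 N partway through the turn, at the top of the range that begins to tip the urn. I released and regripped. The lid read level just before the release and afterwards.
- **First lift:** it stopped short at about 1.35 rad, so I pushed the tab on to upright. The pads slid off the tab at the end, and I regripped it before turning.

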